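Set out the stacked coffee set

ROBOT

A 7-joint arm with a two-finger parallel gripper is mounted at the origin on the work surface. World frame = base frame: x ahead of the robot, y to its left, z up, the work surface at z = 0. Lengths are in m, angles in rad, forces in N, time in s.
With the tool pointing down it reaches from about 0.35 to 0.9 m from the base axis. Payload 8.1 kg.
Tool frame: the origin (TCP) lies between the finger pads; the fingertips stand ahead of it and the grasp point (between the pads) is the TCP (arm.nose_length is the z of the fingertips in the tool frame, in m); z points along the fingers, y is the line along which they close (so a half turn about z gives the same grasp; the last joint's range is limited). The gripper opens to 92 mm and grips with 3 to 60 N. Pads are 19 mm wide; open, the fingers measure 130 mm over their backs; the gripper's body (75 mm by 190 mm) begins 47 mm behind the grasp point.
Start: joints at [1.104, 0.434, 0.025, 1.573, -0.012, 1.134, -0.075], TCP at [0.222, -0.584, 0.246] pointing down, gripper open.
Joint ranges: [-2.62, 2.62], [-0.44, 2.09], [-1.27, 1.32], [0.08, 2.57], [-1.32, 4.46], [0.12, 2], [-2.74, 2.74]. Speed limits (rad/s): [2.22, 2.22, 3.01, 3.01, 3.14, 3.14, 3.14].

INTERFACE

Orientations are given as a rotation vector (axis times angle).
In Python, from cell import sensors, optics, arm gives the robot as it stands.
- The arm moves only by the tool arm_command, never from a script. Its argument "deltas" is one flat list of numbers, 7 for each row, row after row: the turn, a rotation vector about the world's x, y, z as a fraction of full scale, then the shift along the world's x, y, z as a fraction of full scale, then the finger opening in mm, from 0 to 91.8. In form: [wx, wy, wz, dx, dy, dz, fingers, wx, wy, wz, dx, dy, dz, fingers, ...]. A call has 1 to 20 rows; each row is the pose to reach, as a shift and turn from the pose commanded when the call began; what a row does not reach only later rows make up. Full scale, the value 1, is 1 m for a shift and 90 degrees for a turn. A row lasts 1/10 s, in which the tool goes at most 50 mm and 8.59 degrees, less where a joint would pass 70% of its speed; a pose out of reach is approached as far as the arm can. A call with a number of a shift or a turn outside -1 to 1 is refused whole. A call with a gripper value outside its range is refused whole. The fingers move at their own pace and stop on an object; "force" is the grip in N (left out, the last holds). Time passes only in rows, so rows that repeat a pose let the fingers close. It gives the time, the measured TCP pose, the force, the opening and the grip force at its end, in the units of the state.
- sensors.observe(): the state, without advancing time (a new reading comes with each control period).
- optics.get_image(name): name is "side" or "top"; returns the picture (384x512x3 uint8, blue, green, red); there is no depth.
- optics.calibration(name): a dict with "camera_matrix" (3x3 intrinsics, pixels), "D" ([k1, k2, p1, p2, k3] as OpenCV has them; the pictures are not rectified), "rvec" (rotation vector, rad) and "tvec" (3), from world to camera coordinates, as OpenCV has them. Camera axes: x right, y down, z forward; pixel columns grow to the right and rows downward; lengths in m; the calibration is good to about 2 mm. A picture is of the moment at which its call begins. calibration takes no time and is no camera call.
- arm.sign_off(): hands the job in; it is judged then, once.
The state is a dict: "clock": time; "joints": joint angles; "dq": joint speeds; "joint_efforts": joint torques, N m; "position": TCP position; "ee_rot": TCP orientation; "force": force on the tool from outside, world axes, zero at the start; "ft_torque": the same for the moment, N m; "width": opening from 0.0 (shut) to 1.0 (fully open); "gripper_force": force on a finger pad.
Only numpy, scipy, OpenCV 4.12 (cv2) and the standard library are available. Lean on these libraries where they do the work, as an engineer would, in place of code of your own. Each camera call takes 0.05 s, during which the arm holds its last target. There are 200 camera calls.

TASK

The coffee set is put away as one stack: cup, sugar bowl, milk jug and lid. Set it out for use: the cup on the large saucer, the milk jug on the small round dish, the sugar bowl on the square dish, each upright in the middle, and the lid properly on the sugar bowl. Set every piece down gently, tip nothing over, and leave the dishes, the tumbler, the books and the glasses case where they are.

Things in the scene. Friction and masses are not known exactly. Their poses are not given: they have to be found in the camera images.
- cup: Coffee cup, bottom of the stack, on the table. Off-white stoneware; origin at centre of underside, z up. Foot 51 mm across, 5 mm high; straight round body 69 mm across, rim at 66 mm, mouth 58 mm across. Loop handle on the +x side, 14 to 58 mm high, reaching 63 mm from the axis; y sides bare for gripping. About 0.2 kg.
- sugar_bowl: Sugar bowl, second in the stack: foot loose in the cup's mouth, body on its rim (origin 61 mm above the cup's). Off-white stoneware; origin at centre of underside, z up. Foot 51 mm across, 5 mm high; straight round body 68 mm across, rim at 50 mm, mouth 57 mm across. Small ears on the +x and -x sides, 28 to 38 mm high, reaching 49 mm from the axis; y sides bare for gripping. About 0.17 kg.
- milk_jug: Milk jug, third in the stack, on the bowl (origin 45 mm above the bowl's). Off-white stoneware; origin at centre of underside, z up. Foot 51 mm across, 5 mm high; straight round body 66 mm across, rim at 62 mm, mouth 57 mm across. Loop handle on the +x side, 12 to 54 mm high, reaching 60 mm from the axis; pouring lip at the top of the -x side, reaching 46 mm; y sides bare for gripping. About 0.16 kg.
- lid: Sugar bowl's lid, now on top of the milk jug (origin 62 mm above the jug's). Off-white disc 66 mm across, 5 mm thick; round knob 18 mm across from 15 to 21 mm up, top at 24 mm. Origin at centre of the disc's underside, z up; below it a tapered plug, 51 mm across, hangs 6 mm into the mouth, 3 mm play all round. Seated on the bowl its origin is 50 mm above the bowl's. 60 g.
- saucer: Large round off-white saucer, 144 mm across, the cup's place. Origin at the centre of its underside, z up. Flat middle 80 mm across, 5 mm above the origin; sloping rim rising to 15 mm. Stands free on the table, 0.32 kg.
- round_dish: Small round off-white dish, 100 mm across, the milk jug's place. Origin at the centre of its underside, z up. Flat middle 80 mm across, 5 mm above the origin; rim rising to 10 mm. Stands free on the table, 0.22 kg.
- square_dish: Square off-white dish, 106 x 106 mm, the sugar bowl's place. Origin at the centre of its underside, z up, x and y along its sides. Flat inside 94 mm square, 5 mm above the origin; lip 10 mm high. Stands free on the table, 0.28 kg.
- tumbler: Empty clear glass tumbler, 72 mm across the rim, 92 mm high; origin at the centre of its underside. Not part of the job, leave alone.
- books: Two paperbacks lying on one another (one piece), 115 x 175 mm, 46 mm high; origin at the centre of the underside. Leave alone.
- glasses_case: Dark blue hard spectacles case lying flat, 58 mm (x) by 160 mm (y), 39 mm high; origin at the centre of its underside. Leave alone.

How it is judged:
At the end, for the whole second after the job is handed in: Cup on the saucer, milk jug on the small round dish and sugar bowl on the square dish, each upright, standing on the flat middle, within 15 mm of the dish's centre; the lid level and seated on the sugar bowl (centred within 6 mm); all at rest (horizontal distance between cup and saucer below 0.015 m and z of cup in the frame of saucer between 0.002 and 0.008 m and angle between each of cup, milk_jug, sugar_bowl, lid's own z axis and vertical below 0.06 rad and horizontal distance between milk_jug and round_dish below 0.015 m and z of milk_jug in the frame of round_dish between 0.002 and 0.008 m and horizontal distance between sugar_bowl and square_dish below 0.015 m and z of sugar_bowl in the frame of square_dish between 0.002 and 0.008 m and horizontal distance between lid and sugar_bowl below 0.006 m and z of lid in the frame of sugar_bowl between 0.0475 and 0.0525 m and linear speed of each of cup, milk_jug, sugar_bowl, lid below 0.02 m/s and angular speed of each of cup, milk_jug, sugar_bowl, lid below 0.2 rad/s); the robot touches nothing.
It fails at once if a piece of the set tipped over (angle between any of cup, milk_jug, sugar_bowl, lid's own z axis and vertical above 0.6 rad).
It fails at once if a dish pushed more than 40 mm from where it stood (distance of any of saucer, round_dish, square_dish from where it was at the start of the episode above 0.04 m).
It fails at once if the tumbler, the books or the glasses case pushed more than 30 mm or tipped over (distance of any of tumbler, books, glasses_case from where it was at the start of the episode above 0.03 m or angle between tumbler's own z axis and vertical above 0.5 rad).
It fails at once if a piece dropped or banged down (more than 50 N between it and its dish, or between lid and bowl) (contact force between cup and saucer above 50 N or contact force between milk_jug and round_dish above 50 N or contact force between sugar_bowl and square_dish above 50 N or contact force between lid and sugar_bowl above 50 N).
It also fails if it takes over 128 s, if anything falls off the work surface, if the arm or the gripper's body presses on something with over 40 N, if the wrist force passes 120 N, or if a joint passes its speed limit or range.

## Working session

There is one attempt and no reset: what is moved stays moved. The work goes in short steps, Python scripts to look and compute and a tool call to move; the robot and the scene stay as the last step left them, time stands still between calls to the robot, and variables do not carry over. Pictures are saved under pics/ and viewed, at most 14 in all, crops included, and the job is handed in when it is done.

Besides the shell and the picture viewer there is one more tool, called as a command line: name --argument value ..., lists and objects as JSON in quotes. arm_command: Moves the arm, as the interface text tells. Its arguments: {"type":"object","properties":{"deltas":{"type":"array","items":{"type":"number"}},"force":{"type":"number"}},"required":["deltas"]}

```bash
mkdir -p pics
python3 - <<'E'
from cell import sensors, optics, arm
import cv2
s=sensors.observe();print({k:s[k] for k in('clock','position','ee_rot','width','force')},arm.nose_length)
for n in('side','top'):
    cv2.imwrite(f'pics/{n}0.png',optics.get_image(n)); print(n,optics.calibration(n))
E
```

```text
{'clock': 0.0, 'position': array([ 0.22214307, -0.58365598,  0.24492192]), 'ee_rot': array([-3.08826713e+00, -5.67873826e-01,  7.08542472e-04]), 'width': 0.9982450368696959, 'force': array([-0.44631735,  0.89096832, -0.54363756])} 0.019
side {'camera_matrix': array([[458.69442839,   0.        , 252.71908355],
       [  0.        , 458.69442839, 194.31510648],
       [  0.        ,   0.        ,   1.        ]]), 'D': array([-0.04425959,  0.        ,  0.        ,  0.        ,  0.        ]), 'rvec': array([ 0.64044647, -2.69052663,  1.11841924]), 'tvec': array([0.48095448, 0.27835   , 1.15554469])}
top {'camera_matrix': array([[389.84572199,   0.        , 256.53930089],
       [  0.        , 389.84572199, 190.59836666],
       [  0.        ,   0.        ,   1.        ]]), 'D': array([0.03233494, 0.        , 0.        , 0.        , 0.        ]), 'rvec': array([ 2.2100379 , -2.18297344,  0.07246795]), 'tvec': array([-8.63736782e-04,  5.46801420e-01,  1.11683985e+00])}
```

View pics/side0.png

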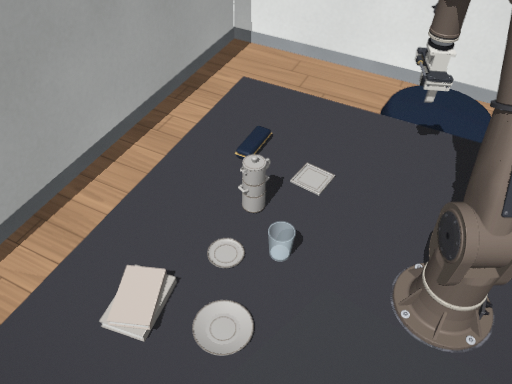

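View pics/top0.png

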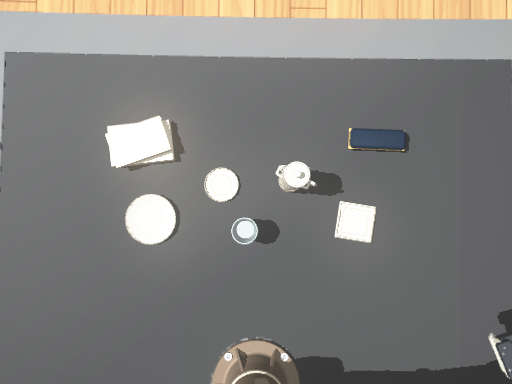

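The side view shows the stack around (255,183), the square dish at (313,178), round dish at (226,253), saucer at (223,327) and tumbler at (281,242). In the top view the stack's lid is near (298,173), square dish (355,222), round dish (222,185), saucer (151,219) and tumbler (245,231). I'll enlarge both for detail.

Run:
```python
import cv2
a=cv2.imread('pics/top0.png');b=cv2.imread('pics/side0.png')
cv2.imwrite('pics/topc.png',cv2.resize(a[150:250,265:385],None,fx=6,fy=6,interpolation=2))
cv2.imwrite('pics/sidec.png',cv2.resize(b[145:220,225:345],None,fx=6.6,fy=6.6,interpolation=2))
```

```text
(no output)
```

View pics/topc.png

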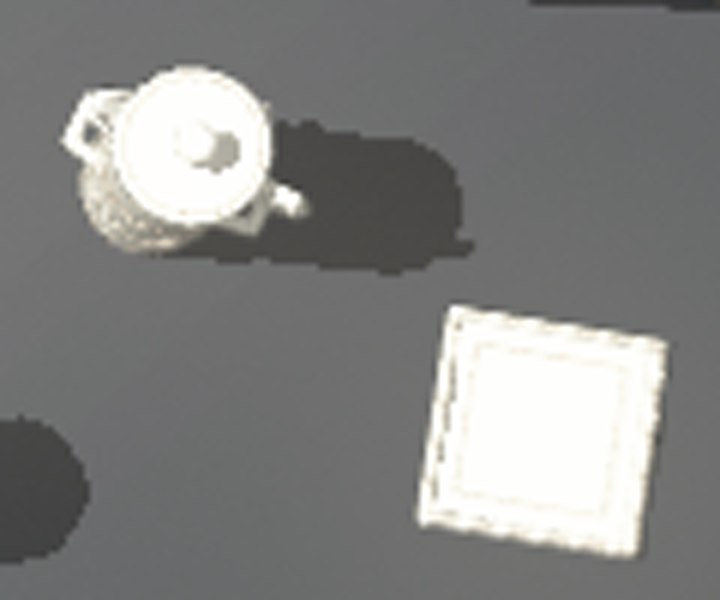

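View pics/sidec.png

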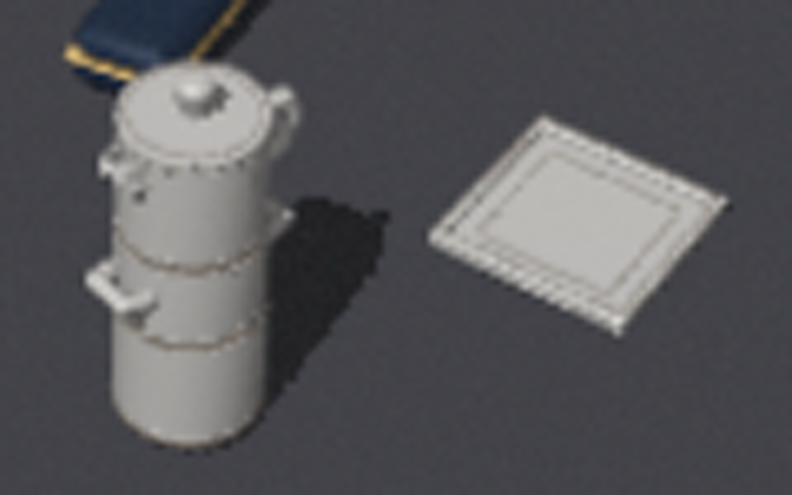

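The stack's lid disc is centred at top (297.2,174.5) and side (254.2,162.1). The jug handle points right and away in the side view (crop 285,110), with the lip opposite it. The bowl ears are at crop (290,215) and (115,290). The cup handle is hidden from the side camera. Next I triangulate.

```bash
cat > h.py <<'E'
import cv2,numpy as np
from cell import sensors, optics, arm
C={n:optics.calibration(n) for n in('side','top')}
def ray(n,p):
    c=C[n];R=cv2.Rodrigues(c['rvec'])[0]
    u=cv2.undistortPoints(np.array([[p]],float),c['camera_matrix'],c['D'])[0,0]
    d=R.T@np.array([*u,1]);return -R.T@c['tvec'],d/np.linalg.norm(d)
def plane(n,p,z):
    o,d=ray(n,p);return o+d*(z-o[2])/d[2]
def tri(ps,pt):
    o1,d1=ray('side',ps);o2,d2=ray('top',pt)
    s=np.linalg.lstsq(np.c_[d1,-d2],o2-o1,rcond=None)[0]
    a=o1+d1*s[0];b=o2+d2*s[1];return (a+b)/2,np.linalg.norm(a-b)
def proj(n,P):
    c=C[n];return cv2.projectPoints(np.array(P,float).reshape(-1,1,3),c['rvec'],c['tvec'],c['camera_matrix'],c['D'])[0][:,0]
E
python3 - <<'E'
from h import *
np.set_printoptions(precision=4,suppress=True)
print('cams',ray('side',(0,0))[0],ray('top',(0,0))[0])
print('lid',tri((254.2,162.1),(297.2,174.5)))
I={'side':cv2.imread('pics/side0.png'),'top':cv2.imread('pics/top0.png')}
seeds={'saucer':((223,327),(151,219)),'round':((226,253),(222,185)),'square':((313,178),(355,222))}
for k,(s,t) in seeds.items():
    r=[]
    for n,p in(('side',s),('top',t)):
        m=(I[n].min(2)>(105 if n=='side' else 140)).astype(np.uint8)
        _,L=cv2.connectedComponents(m);mm=(L==L[p[1],p[0]]).astype(np.uint8)
        c=max(cv2.findContours(mm,0,1)[0],key=cv2.contourArea)[:,0]
        h=cv2.convexHull(c)[:,0]
        # rectify hull on the rim plane
        z=.015 if k=='saucer' else .010
        W=np.array([plane(n,q,z)[:2] for q in h],np.float32)
        rc=cv2.minAreaRect(W); ec=cv2.minEnclosingCircle(W)
        print(k,n,'rect',rc,'circ',ec)
        r.append(proj(n,[[*(rc[0] if k=='square' else ec[0]),z]])[0])
    print('  tri',tri(r[0],r[1]))
for nm,ps,pt in(('jug handle',(285,105),None),):pass
f=lambda x,y:(225+x/6.6,145+y/6.6)
print('side handle/lip rays at z:',plane('side',f(300,105),.16)[:2],plane('side',f(100,165),.155)[:2])
g=lambda x,y:(265+x/6,150+y/6)
for z in(.03,.1,.14,.16):print(z,'L',plane('top',g(63,140),z)[:2],plane('top',g(95,88),z)[:2],'R',plane('top',g(310,208),z)[:2])
E
```

```text
cams [0.1724 0.7758 1.0062] [0.4819 0.0153 1.1462]
lid (array([ 0.581 , -0.0943,  0.1686]), np.float64(0.00239941722616448))
saucer side rect ((0.46364691853523254, 0.31169962882995605), (0.1429622620344162, 0.1422635018825531), 74.02334594726562) circ ((0.46277058124542236, 0.3115348517894745), 0.07324632257223129)
saucer top rect ((0.46137791872024536, 0.3116272985935211), (0.14390583336353302, 0.14307761192321777), 1.4293042421340942) circ ((0.4621067941188812, 0.3122374713420868), 0.0737098902463913)
  tri (array([0.4623, 0.312 , 0.0161]), np.float64(0.00033504660623790794))
round side rect ((0.5659298896789551, 0.11190764605998993), (0.09816992282867432, 0.09913429617881775), 27.20445442199707) circ ((0.565254807472229, 0.11118011921644211), 0.05230074003338814)
round top rect ((0.565196692943573, 0.10978461802005768), (0.09951341897249222, 0.09917373210191727), 0.7728962898254395) circ ((0.5649628043174744, 0.1105671375989914), 0.050949107855558395)
  tri (array([0.5652, 0.1107, 0.0094]), np.float64(0.0005069978414408721))
square side rect ((0.4624686539173126, -0.27573099732398987), (0.11410541832447052, 0.10768303275108337), 81.77499389648438) circ ((0.4617179036140442, -0.2727944850921631), 0.07543495297431946)
square top rect ((0.46072620153427124, -0.28080129623413086), (0.1086759865283966, 0.10739786177873611), 81.44061279296875) circ ((0.4606233835220337, -0.2801802456378937), 0.07348156720399857)
  tri (array([ 0.4622, -0.2813,  0.0055]), np.float64(0.0034430253243793404))
side handle/lip rays at z: [ 0.548  -0.1286] [ 0.6086 -0.0603]
0.03 L [ 0.5964 -0.0479] [ 0.6216 -0.0631] R [ 0.5652 -0.1665]
0.1 L [ 0.5892 -0.044 ] [ 0.6129 -0.0582] R [ 0.56   -0.1551]
0.14 L [ 0.5851 -0.0417] [ 0.6079 -0.0553] R [ 0.557  -0.1486]
0.16 L [ 0.583  -0.0406] [ 0.6054 -0.0539] R [ 0.5555 -0.1453]
```

Lid top measured at 0.169 m against 0.173 expected, and the dishes come out at the right sizes and heights. Before moving I check the yaws by projecting the model.

Run:
```python
from h import *
np.set_printoptions(precision=4,suppress=True)
a=plane('side',(254.2,162.1),.173)[:2];b=plane('top',(297.2,174.5),.173)[:2];print(a,b)
ax=(a+b)/2
def pt(r,yaw,z):return [ax[0]+r*np.cos(np.radians(yaw)),ax[1]+r*np.sin(np.radians(yaw)),z]
def show(t,r,yaw,z):
    s=(proj('side',[pt(r,yaw,z)])[0]-[225,145])*6.6;q=(proj('top',[pt(r,yaw,z)])[0]-[265,150])*6
    print(t,yaw,'side',s.round(),'top',q.round())
for y in(-105,-117,-129):show('handle top',.058,y,.158);show('lip',.046,y+180,.167)
for y in(60,70,80,90):show('ear+',.049,y,.094);show('ear-',.049,y+180,.094)
for y in range(-120,60,30):show('cup handle',.062,y,.04)
show('foot',0,0,0)
for n,p in (('tumbler',((281,242),(245,231))),):print(n,tri(*p))
```

```text
[ 0.58   -0.0894] [ 0.5795 -0.0943]
handle top -105 side [283.  71.] top [315. 187.]
lip 75 side [122. 175.] top [ 80. 118.]
handle top -117 side [303.  85.] top [305. 213.]
lip 63 side [107. 163.] top [89. 97.]
handle top -129 side [318. 101.] top [289. 237.]
lip 51 side [ 95. 150.] top [101.  78.]
ear+ 60 side [ 98. 289.] top [ 75. 108.]
ear- 240 side [284. 205.] top [262. 219.]
ear+ 70 side [110. 300.] top [ 66. 125.]
ear- 250 side [272. 195.] top [270. 202.]
ear+ 80 side [124. 309.] top [ 61. 143.]
ear- 260 side [257. 186.] top [275. 184.]
ear+ 90 side [141. 317.] top [ 60. 162.]
ear- 270 side [241. 179.] top [276. 165.]
cup handle -120 side [302. 281.] top [269. 241.]
cup handle -90 side [249. 249.] top [287. 176.]
cup handle -60 side [181. 239.] top [270. 110.]
cup handle -30 side [115. 253.] top [222.  62.]
cup handle 0 side [ 68. 289.] top [157.  44.]
cup handle 30 side [ 52. 338.] top [92. 61.]
foot 0 side [188. 395.] top [148. 181.]
tumbler (array([0.4326, 0.0378, 0.0472]), np.float64(0.0033453246859218174))
```

arm_command --deltas '[0,0,0.456,0.358,0.491,0.064,91.8,0,0,0.456,0.358,0.491,0.064,91.8,0,0,0.456,0.358,0.491,0.064,91.8,0,0,0.456,0.358,0.491,0.064,91.8,0,0,0.456,0.358,0.491,0.064,91.8,0,0,0.456,0.358,0.491,0.064,91.8,0,0,0.456,0.358,0.491,0.064,91.8,0,0,0.456,0.358,0.491,0.064,91.8,0,0,0.456,0.358,0.491,0.064,91.8,0,0,0.456,0.358,0.491,0.064,91.8,0,0,0.456,0.358,0.491,0.064,91.8,0,0,0.456,0.358,0.491,0.064,91.8,0,0,0.456,0.358,0.491,0.064,91.8,0,0,0.456,0.358,0.491,0.064,91.8,0,0,0.456,0.358,0.491,0.064,91.8,0,0,0.456,0.358,0.491,0.064,91.8]' --force 12

```text
clock: 1.7
position: [0.5794, -0.0953, 0.3094]
ee_rot: [2.697, 1.611, -0.002]
force: [0.7, 0.1, 0.4]
width: 1.0
gripper_force: 0.0
```

arm_command --deltas '[0,0,0,0.001,0.002,-0.03,91.8,0,0,0,0.001,0.002,-0.06,91.8,0,0,0,0.001,0.002,-0.085,91.8,0,0,0,0.001,0.002,-0.105,91.8,0,0,0,0.001,0.002,-0.12,91.8,0,0,0,0.001,0.002,-0.135,91.8,0,0,0,0.001,0.002,-0.15,91.8,0,0,0,0.001,0.002,-0.158,91.8,0,0,0,0.001,0.002,-0.158,91.8]'

```text
clock: 2.6
position: [0.5802, -0.0925, 0.1508]
ee_rot: [-2.695, -1.612, 0.003]
force: [-0.2, 0.1, -0.1]
width: 1.0
gripper_force: 0.0
```

Run:
```python
from h import *
a=optics.get_image('top');b=optics.get_image('side')
v=np.hstack([cv2.resize(a[130:220,250:350],None,fx=4,fy=4,interpolation=2),cv2.resize(b[120:210,205:305],None,fx=4,fy=4,interpolation=2)])
cv2.imwrite('pics/g1.png',v);print(sensors.observe()['force'],sensors.observe()['position'])
```

```text
[0.14536515 0.14377413 0.77746758] [ 0.58138372 -0.09184081  0.15225124]
```

View pics/g1.png

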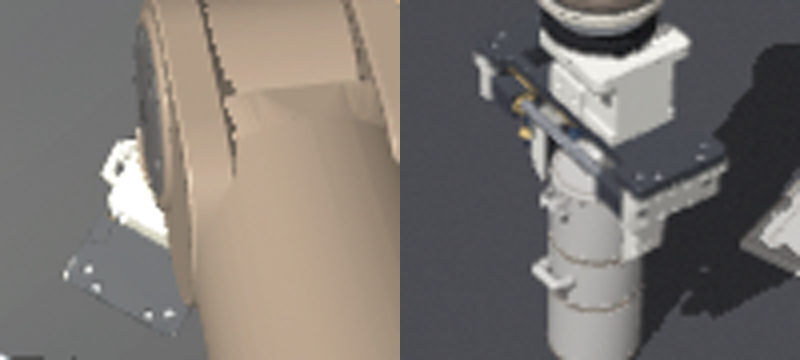

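The fingers straddle the jug cleanly, with the right one at side crop (640,230) and the left at (545,150). The grip line is square to the handle and lip. Closing and lifting.

arm_command --deltas '[0,0,0,0,0,0,60,0,0,0,0,0,0,60,0,0,0,0,0,0,60,0,0,0,0,0,0,60,0,0,0,0,0,0,60,0,0,0,0,0,0,60,0,0,0,0,0,0,60,0,0,0,0,0,0,60]' --force 18

```text
clock: 3.5
position: [0.5817, -0.0912, 0.1521]
ee_rot: [2.694, 1.615, 0.001]
force: [-0.3, -0.7, 3.8]
width: 0.727
gripper_force: 18.0
```

arm_command --deltas '[0,0,0,0,0,0.003,60,0,0,0,0,0,0.006,60,0,0,0,0,0,0.01,60,0,0,0,0,0,0.02,60,0,0,0,0,0,0.03,60,0,0,0,0,0,0.045,60,0,0,0,0,0,0.06,60,0,0,0,0,0,0.06,60]'

```text
clock: 4.3
position: [0.5828, -0.091, 0.2146]
ee_rot: [2.692, 1.614, 0.006]
force: [-0.3, -0.0, -2.3]
width: 0.729
gripper_force: 18.0
```

arm_command --deltas '[0,0,0,-0.001,0.015,0,60,0,0,0,-0.004,0.045,0,60,0,0,0,-0.007,0.08,0,60,0,0,0,-0.01,0.115,-0.01,60,0,0,0,-0.013,0.15,-0.03,60,0,0,0,-0.015,0.18,-0.055,60,0,0,0,-0.017,0.197,-0.08,60,0,0,0,-0.017,0.202,-0.105,60,0,0,0,-0.017,0.202,-0.13,60,0,0,0,-0.017,0.202,-0.145,60,0,0,0,-0.017,0.202,-0.15,60,0,0,0,-0.017,0.202,-0.15,60]'

```text
clock: 5.5
position: [0.564, 0.111, 0.0613]
ee_rot: [-2.694, -1.615, 0.002]
force: [0.5, -1.1, -1.5]
width: 0.731
gripper_force: 18.0
```

Run:
```python
from h import *
a=optics.get_image('top');b=optics.get_image('side')
cv2.imwrite('pics/top2.png',a);cv2.imwrite('pics/side2.png',b)
v=np.hstack([cv2.resize(a[140:240,170:270],None,fx=4,fy=4,interpolation=2),cv2.resize(b[190:290,175:275],None,fx=4,fy=4,interpolation=2)])
cv2.imwrite('pics/g2.png',v);print(sensors.observe()['force'],sensors.observe()['position'])
```

```text
[ 0.59088103 -0.0643912  -2.3869416 ] [0.56501028 0.11107455 0.062655  ]
```

View pics/g2.png

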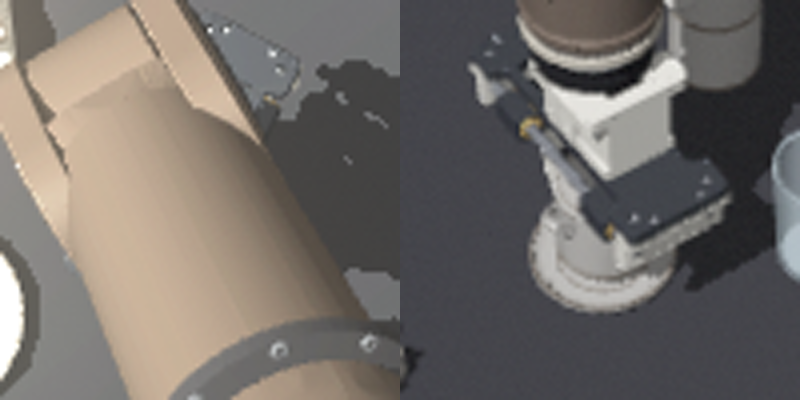

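The jug hangs about 1 cm over the round dish (side crop 600,265), roughly centred and clear of the tumbler. Lowering it slowly.

arm_command --deltas '[0,0,0,0,0,-0.003,60,0,0,0,0,0,-0.006,60,0,0,0,0,0,-0.008,60,0,0,0,0,0,-0.009,60,0,0,0,0,0,-0.01,60,0,0,0,0,0,-0.011,60,0,0,0,0,0,-0.012,60]'

```text
clock: 6.3
position: [0.5646, 0.1109, 0.0507]
ee_rot: [2.694, 1.615, 0.001]
force: [-5.6, -2.6, 21.0]
width: 0.727
gripper_force: 18.0
```

arm_command --deltas '[0,0,0,0,0,0.001,60,0,0,0,0,0,0.001,70,0,0,0,0,0,0.001,82,0,0,0,0,0,0.001,84,0,0,0,0,0,0.001,84,0,0,0,0,0,0.015,84,0,0,0,0,0,0.04,84,0,0,0,0,0,0.08,84,0,0,0,0.05,0,0.12,84,0,0,0,0.06,-0.05,0.17,84,0,0,0,0.07,-0.1,0.2,84,0,0,0,0.09,-0.15,0.2,84,0,0,0,0.05,-0.2,0.2,84,0,0,0,-0.08,-0.22,0.2,84,0,0,0,-0.12,-0.22,0.2,84,0,0,0,-0.2,-0.22,0.2,84,0,0,0,-0.2,-0.28,0.2,84,0,0,0,-0.2,-0.33,0.2,84,0,0,0,-0.2,-0.33,0.2,84]'

```text
clock: 8.2
position: [0.3786, -0.199, 0.2509]
ee_rot: [2.692, 1.616, 0.001]
force: [0.8, -0.9, 0.2]
width: 0.915
gripper_force: 0.0
```

Run:
```python
from h import *
a=optics.get_image('top');b=optics.get_image('side')
cv2.imwrite('pics/top3.png',a);cv2.imwrite('pics/side3.png',b)
v=np.hstack([cv2.resize(a[120:220,195:335],None,fx=4,fy=4,interpolation=2)[:, :400],cv2.resize(b[150:250,225:325],None,fx=4,fy=4,interpolation=2)])
t=np.hstack([cv2.resize(a[140:220,260:340],None,fx=5,fy=5,interpolation=2),cv2.resize(b[150:230,220:300],None,fx=5,fy=5,interpolation=2)])
cv2.imwrite('pics/g3.png',t);print(sensors.observe()['position'])
```

```text
[ 0.37585566 -0.20339153  0.25046151]
```

View pics/g3.png

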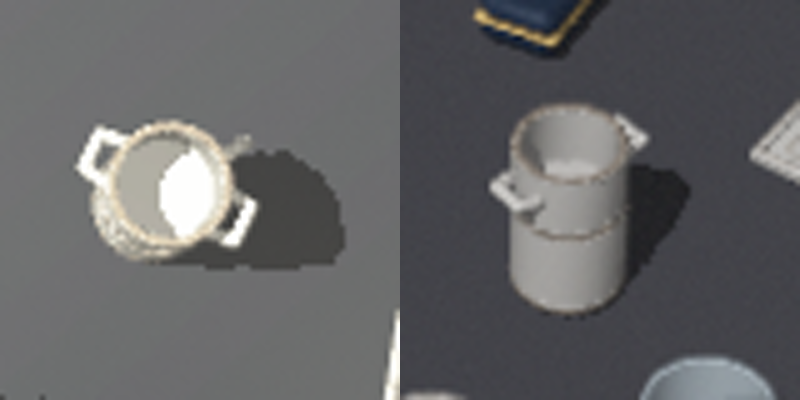

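Top crop: the bowl rim is centred at (170,183), with ears at (88,148) and (248,227). The cup handle tip pokes out at (245,143). Side crop: the rim is centred at (170,143).

Run:
```python
from h import *
np.set_printoptions(precision=4,suppress=True)
t=(293.9,176.5);s=(253.9,178.5)
print(tri(s,t),plane('side',s,.111)[:2],plane('top',t,.111)[:2])
e=[plane('top',(260+x/5-.1,140+y/5-.1),.094)[:2] for x,y in((88,148),(248,227))];d=e[1]-e[0];print(e,np.linalg.norm(d),np.degrees(np.arctan2(d[1],d[0])),(e[0]+e[1])/2)
h=plane('top',(260+244/5,140+141/5),.045)[:2];print('cup handle',h)
# jug & lid now
```

```text
(array([ 0.5808, -0.0927,  0.1079]), np.float64(0.0006269176308637686)) [ 0.5797 -0.0896] [ 0.5802 -0.0925]
[array([ 0.6003, -0.0496]), array([ 0.5584, -0.1367])] 0.09658828897555449 -115.68994719917774 [ 0.5794 -0.0932]
cup handle [ 0.6107 -0.1415]
```

Run:
```python
from h import *
for i in range(3):
    optics.get_image('top');s=sensors.observe();print(s['clock'],s['position'],s['ee_rot'],s['dq'].round(2))
```

```text
8.35 [ 0.37821689 -0.20083004  0.25060739] [ 2.69813222e+00  1.60625453e+00 -4.49986475e-04] [-0.05  0.02 -0.06 -0.03 -0.01 -0.01 -0.04]
8.4 [ 0.37974191 -0.19911772  0.25053664] [2.69589514e+00 1.61067833e+00 1.13908596e-03] [-0.04  0.02 -0.04 -0.01 -0.   -0.01 -0.01]
8.45 [ 0.38059364 -0.19808523  0.25040445] [2.69397815e+00 1.61435610e+00 1.66791033e-03] [-0.03  0.01 -0.02 -0.01  0.   -0.   -0.  ]
```

arm_command --deltas '[0,0,0.026,0.2,0.106,-0.03,91.8,0,0,0.026,0.2,0.106,-0.03,91.8,0,0,0.026,0.2,0.106,-0.03,91.8,0,0,0.026,0.2,0.106,-0.03,91.8,0,0,0.026,0.2,0.106,-0.03,91.8,0,0,0.026,0.2,0.106,-0.03,91.8,0,0,0.026,0.2,0.106,-0.03,91.8,0,0,0.026,0.2,0.106,-0.03,91.8]'

```text
clock: 9.25
position: [0.5796, -0.0923, 0.2197]
ee_rot: [-2.661, -1.67, 0.001]
force: [1.0, 0.0, -0.4]
width: 1.0
gripper_force: 0.0
```

arm_command --deltas '[0,0,0,0,0,-0.03,91.8,0,0,0,0,0,-0.06,91.8,0,0,0,0,0,-0.085,91.8,0,0,0,0,0,-0.105,91.8,0,0,0,0,0,-0.118,91.8,0,0,0,0,0,-0.125,91.8,0,0,0,0,0,-0.127,91.8,0,0,0,0,0,-0.127,60,0,0,0,0,0,-0.127,60,0,0,0,0,0,-0.127,60,0,0,0,0,0,-0.127,60,0,0,0,0,0,-0.127,60,0,0,0,0,0,-0.127,60,0,0,0,0,0,-0.127,60]'

```text
clock: 10.65
position: [0.5807, -0.0925, 0.0932]
ee_rot: [2.66, 1.669, 0.002]
force: [-0.5, 0.8, 5.8]
width: 0.749
gripper_force: 18.0
```

arm_command --deltas '[0,0,0,0,0,0.003,60,0,0,0,0,0,0.006,60,0,0,0,0,0,0.01,60,0,0,0,0,0,0.02,60,0,0,0,0,0,0.03,60,0,0,0,0,0,0.045,60,0,0,0,0,0,0.06,60,0,0,0,0,0,0.06,60]'

```text
clock: 11.45
position: [0.5817, -0.0924, 0.1553]
ee_rot: [2.659, 1.668, 0.005]
force: [0.3, 1.4, -1.7]
width: 0.753
gripper_force: 18.0
```

arm_command --deltas '[0,0,0,-0.01,-0.015,0,60,0,0,0,-0.028,-0.044,0,60,0,0,0,-0.05,-0.078,0,60,0,0,0,-0.072,-0.112,-0.01,60,0,0,0,-0.094,-0.147,-0.025,60,0,0,0,-0.11,-0.172,-0.045,60,0,0,0,-0.118,-0.184,-0.065,60,0,0,0,-0.12,-0.187,-0.085,60,0,0,0,-0.12,-0.187,-0.097,60,0,0,0,-0.12,-0.187,-0.103,60,0,0,0,-0.12,-0.187,-0.103,60]'

```text
clock: 12.55
position: [0.46, -0.2788, 0.049]
ee_rot: [-2.659, -1.67, 0.001]
force: [0.3, -0.2, -0.4]
width: 0.749
gripper_force: 18.0
```

Run:
```python
from h import *
a=optics.get_image('top');b=optics.get_image('side')
t=np.hstack([cv2.resize(a[180:260,315:395],None,fx=5,fy=5,interpolation=2),cv2.resize(b[130:210,270:350],None,fx=5,fy=5,interpolation=2)])
cv2.imwrite('pics/g4.png',t);s=sensors.observe();print(s['position'],s['force'])
```

```text
[ 0.46085038 -0.27903667  0.05008731] [ 0.02854608  0.61194271 -1.17108485]
```

View pics/g4.png

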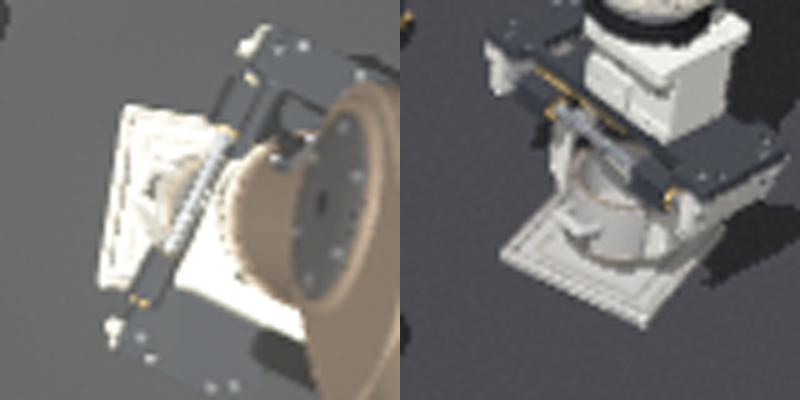

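Side crop: the bowl hangs just above the square dish, with dish corners at (500,255), (643,327) and (723,228) and the bowl's bottom edge near y≈262. I'll check the centring numerically.

Run:
```python
from h import *
np.set_printoptions(precision=4,suppress=True)
f=lambda x,y:(270+(x-400)/5-.4,130+y/5-.4)
L,B,R=[plane('side',f(*p),.01)[:2] for p in((500,255),(643,327),(723,228))]
print(L,B,R,'centre',(L+R)/2,np.linalg.norm(L-B),np.linalg.norm(B-R))
t=np.linspace(0,6.28,200)
for z in(.017,.022):
  q=proj('side',np.c_[.4605+.034*np.cos(t),-.279+.034*np.sin(t),0*t+z]);q=(q-[270,130]+.4)*5;q[:,0]+=400
  print(z,q.min(0),q.max(0))
```

```text
[ 0.5209 -0.2307] [ 0.4172 -0.2119] [ 0.403  -0.3205] centre [ 0.4619 -0.2756] 0.1053633191511989 0.10947459096912027
0.017 [564.3098 195.1233] [671.1044 267.656 ]
0.022 [565.05   189.3585] [672.1041 261.8755]
```

Consistent: the bowl is within about 3 mm of the dish centre. Lowering.

arm_command --deltas '[0,0,0,0,0,-0.004,60,0,0,0,0,0,-0.007,60,0,0,0,0,0,-0.009,60,0,0,0,0,0,-0.01,60,0,0,0,0,0,-0.011,60,0,0,0,0,0,-0.012,60,0,0,0,0,0,-0.013,60]'

```text
clock: 13.35
position: [0.4602, -0.2795, 0.0371]
ee_rot: [2.661, 1.67, -0.0]
force: [-5.0, 3.6, 19.6]
width: 0.748
gripper_force: 18.0
```

arm_command --deltas '[0,0,0,0,0,0.001,60,0,0,0,0,0,0.001,70,0,0,0,0,0,0.001,82,0,0,0,0,0,0.001,84,0,0,0,0,0,0.001,84,0,0,0,0,0,0.015,84,0,0,0,0,0,0.04,84,0,0,0,0,0,0.08,84,0,0,0,-0.01,-0.01,0.12,84,0,0,0,-0.04,-0.04,0.16,84,0,0,0,-0.08,-0.08,0.19,84,0,0,0,-0.11,-0.11,0.2,84,0,0,0,-0.14,-0.14,0.2,84,0,0,0,-0.17,-0.17,0.2,84,0,0,0,-0.19,-0.19,0.2,84,0,0,0,-0.19,-0.19,0.2,84]'

```text
clock: 14.95
position: [0.2657, -0.4728, 0.2375]
ee_rot: [2.667, 1.659, -0.003]
force: [0.8, -0.2, 0.5]
width: 0.92
gripper_force: 0.0
```

Run:
```python
from h import *
a=optics.get_image('top');b=optics.get_image('side')
cv2.imwrite('pics/top5.png',a);cv2.imwrite('pics/side5.png',b)
z=lambda i,x,y:cv2.resize(i[y:y+60,x:x+80],None,fx=5,fy=5,interpolation=2)
cv2.imwrite('pics/g5.png',np.vstack([np.hstack([z(a,315,192),z(b,273,143)]),np.hstack([z(a,185,155),z(b,186,214)])]))
print(sensors.observe()['position'])
```

```text
[ 0.26993002 -0.46942078  0.23732681]
```

View pics/g5.png

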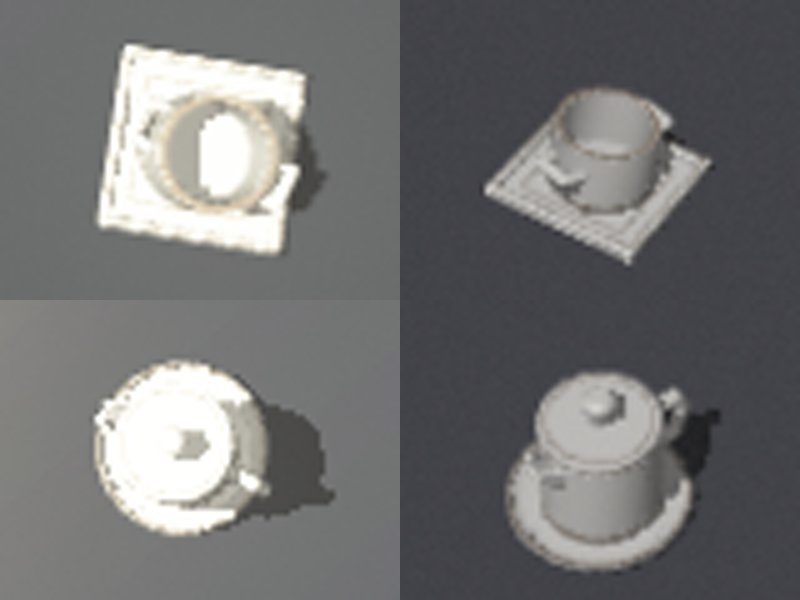

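Bowl rim: top crop centre (221,151), side (210,124). Lid disc on the jug: top (171,147), side (198,121), with its knob near top (182,143) and side (202,106).

Run:
```python
from h import *
np.set_printoptions(precision=4,suppress=True)
def m(nm,t,s,z):
    t=np.array(t)-.4;s=np.array(s)-.4
    print(nm,tri(s,t),'top',plane('top',t,z)[:2],'side',plane('side',s,z)[:2])
m('bowl rim',(315+221/5,192+151/5),(273+210/5,143+124/5),.055)
m('lid disc',(185+171/5,155+147/5),(186+198/5,214+121/5),.072)
m('knob',(185+182/5,155+143/5),(186+202/5,214+106/5),.085)
```

```text
bowl rim (array([ 0.4607, -0.2815,  0.0506]), np.float64(0.0002953349617959499)) top [ 0.4609 -0.2802] side [ 0.4592 -0.2767]
lid disc (array([0.5619, 0.1113, 0.0723]), np.float64(0.0032351476794465583)) top [0.5605 0.1107] side [0.5636 0.1116]
knob (array([0.5635, 0.1048, 0.0768]), np.float64(0.0023855936682221288)) top [0.5618 0.1036] side [0.5612 0.1111]
```

arm_command --deltas '[0,0,1,0.293,0.58,-0.037,50,0,0,1,0.293,0.58,-0.037,50,0,0,1,0.293,0.58,-0.037,50,0,0,1,0.293,0.58,-0.037,50,0,0,1,0.293,0.58,-0.037,50,0,0,1,0.293,0.58,-0.037,50,0,0,1,0.293,0.58,-0.037,50,0,0,1,0.293,0.58,-0.037,50,0,0,1,0.293,0.58,-0.037,50,0,0,1,0.293,0.58,-0.037,50,0,0,1,0.293,0.58,-0.037,50,0,0,1,0.293,0.58,-0.037,50,0,0,1,0.293,0.58,-0.037,50,0,0,1,0.293,0.58,-0.037,50,0,0,1,0.293,0.58,-0.037,50,0,0,1,0.293,0.58,-0.037,50,0,0,1,0.293,0.58,-0.037,50,0,0,1,0.293,0.58,-0.037,50]'

```text
clock: 16.85
position: [0.563, 0.1092, 0.1998]
ee_rot: [0.704, 3.061, -0.001]
force: [0.3, -0.1, 0.1]
width: 0.546
gripper_force: 0.0
```

arm_command --deltas '[0,0,0,0,0.001,-0.03,50,0,0,0,0,0.001,-0.055,50,0,0,0,0,0.001,-0.075,50,0,0,0,0,0.001,-0.09,50,0,0,0,0,0.001,-0.098,50,0,0,0,0,0.001,-0.103,50,0,0,0,0,0.001,-0.105,50,0,0,0,0,0.001,-0.105,50]' --force 5

```text
clock: 17.65
position: [0.5635, 0.1117, 0.095]
ee_rot: [0.701, 3.062, 0.001]
force: [-0.1, 0.5, -0.1]
width: 0.541
gripper_force: 0.0
```

Run:
```python
from h import *
b=optics.get_image('side')
cv2.imwrite('pics/g6.png',cv2.resize(b[190:270,176:276],None,fx=6,fy=6,interpolation=2))
s=sensors.observe();print(s['position'],s['force'])
```

```text
[0.56354548 0.1117066  0.09517009] [-0.14069931  0.66472422 -0.93692781]
```

View pics/g6.png

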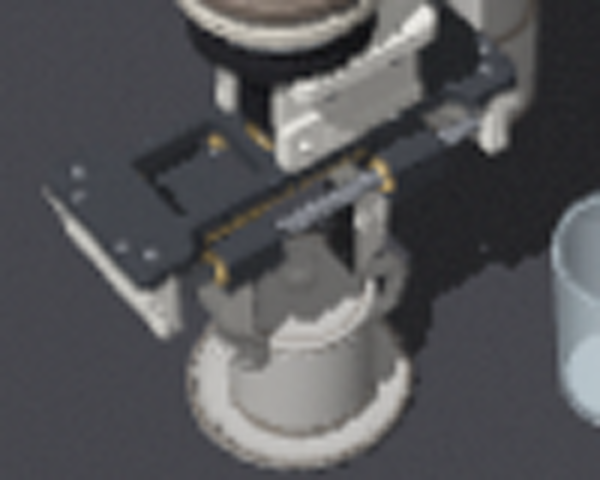

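The fingers stand just above the disc, either side of the knob (crop ≈(300,268)). I squeeze along this axis first, then turn 90° and squeeze again so the lid is centred both ways.

arm_command --deltas '[0,0,0,0,0,0,10,0,0,0,0,0,0,10,0,0,0,0,0,0,10,0,0,0,0,0,0,10,0,0,0,0,0,0,10,0,0,0,0,0,0,10,0,0,0,0,0,0,10,0,0,0,0,0,0,10]' --force 5

```text
clock: 18.5
position: [0.5632, 0.1114, 0.0946]
ee_rot: [0.701, 3.062, -0.0]
force: [-0.8, -1.6, 1.3]
width: 0.189
gripper_force: 5.0
```

arm_command --deltas '[0,0,0,0,0,0,50,0,0,0,0,0,0,50,0,0,0,0,0,0,50,0,0,0,0,0,0,50,0,0,-1,0,0,0,50,0,0,-1,0,0,0,50,0,0,-1,0,0,0,50,0,0,-1,0,0,0,50,0,0,-1,0,0,0,50,0,0,-1,0,0,0,50,0,0,-1,0,0,0,50,0,0,-1,0,0,0,50,0,0,-1,0,0,0,50,0,0,-1,0,0,0,50,0,0,-1,0,0,0,50,0,0,-1,0,0,0,50,0,0,-1,0,0,0,50]'

```text
clock: 20.2
position: [0.5631, 0.1117, 0.0946]
ee_rot: [2.659, 1.673, -0.0]
force: [1.2, -0.3, -0.6]
width: 0.541
gripper_force: 0.0
```

arm_command --deltas '[0,0,0,0,0,0,10,0,0,0,0,0,0,10,0,0,0,0,0,0,10,0,0,0,0,0,0,10,0,0,0,0,0,0,10,0,0,0,0,0,0,10,0,0,0,0,0,0,10,0,0,0,0,0,0,10]' --force 7

```text
clock: 21.0
position: [0.5632, 0.1115, 0.0946]
ee_rot: [2.661, 1.67, 0.0]
force: [0.2, -0.4, -0.3]
width: 0.189
gripper_force: 7.0
```

arm_command --deltas '[0,0,0,0,0,0.004,10,0,0,0,0,0,0.01,10,0,0,0,0,0,0.025,10,0,0,0,0,0,0.05,10,0,0,0,0,0,0.075,10,0,0,0,-0.002,-0.01,0.09,10,0,0,0,-0.008,-0.03,0.1,10,0,0,0,-0.016,-0.06,0.1,10,0,0,0,-0.026,-0.1,0.1,10,0,0,0,-0.037,-0.14,0.1,10,0,0,0,-0.047,-0.18,0.1,10,0,0,0,-0.058,-0.22,0.1,10,0,0,0,-0.068,-0.26,0.1,10,0,0,0,-0.079,-0.3,0.1,10,0,0,0,-0.09,-0.34,0.09,10,0,0,0,-0.098,-0.37,0.07,10,0,0,0,-0.102,-0.386,0.045,10,0,0,0,-0.103,-0.391,0.025,10,0,0,0,-0.103,-0.391,0.011,10,0,0,0,-0.103,-0.391,0.011,10]'

```text
clock: 23.0
position: [0.4581, -0.2796, 0.1038]
ee_rot: [-2.659, -1.667, 0.003]
force: [-0.5, -0.3, 0.1]
width: 0.187
gripper_force: 7.0
```

Run:
```python
from h import *
b=optics.get_image('side')
cv2.imwrite('pics/g7.png',cv2.resize(b[130:210,265:365],None,fx=6,fy=6,interpolation=2))
s=sensors.observe();print(s['position'],s['force'],s['width'])
```

```text
[ 0.45907894 -0.27954574  0.10504524] [ 0.54896111 -0.36529979 -0.00700065] 0.18982811378876424
```

View pics/g7.png

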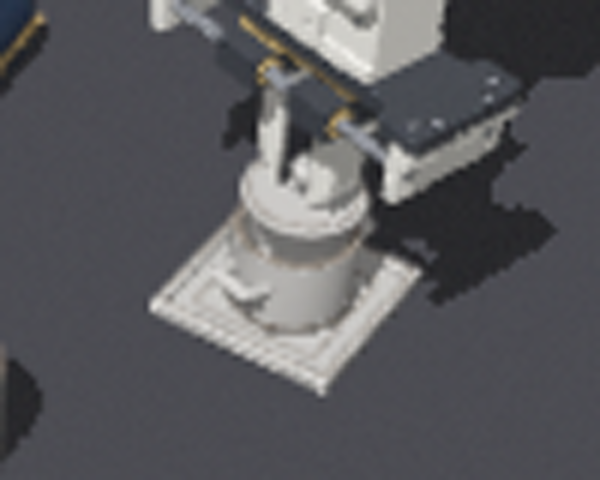

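The lid hangs level, with its disc centred at crop x≈305 over the bowl at x≈301, which fits the height difference. Lowering.

arm_command --deltas '[0,0,0,0.001,0,-0.005,10,0,0,0,0.001,0,-0.01,10,0,0,0,0.001,0,-0.014,10,0,0,0,0.001,0,-0.017,10,0,0,0,0.001,0,-0.019,10,0,0,0,0.001,0,-0.02,10,0,0,0,0.001,0,-0.021,10,0,0,0,0.001,0,-0.022,10,0,0,0,0.001,0,-0.022,10]'

```text
clock: 23.95
position: [0.4611, -0.2794, 0.0835]
ee_rot: [-2.661, -1.67, 0.0]
force: [-0.2, -0.5, -0.3]
width: 0.188
gripper_force: 7.0
```

arm_command --deltas '[0,0,0,0,0,-0.0005,10,0,0,0,0,0,-0.001,10,0,0,0,0,0,-0.0015,10,0,0,0,0,0,-0.0015,10]'

```text
clock: 24.35
position: [0.4614, -0.2795, 0.0823]
ee_rot: [2.661, 1.67, 0.0]
force: [-0.1, -0.2, 3.1]
width: 0.189
gripper_force: 7.0
```

arm_command --deltas '[0,0,0,0,0,0,25,0,0,0,0,0,0,40,0,0,0,0,0,0,45,0,0,0,0,0,0,45,0,0,0,0,0,0.01,45,0,0,0,0,0,0.03,45,0,0,0,0,0,0.06,45,0,0,0.2,-0.02,-0.02,0.1,80,0,0,0.3,-0.05,-0.05,0.14,91,0,0,0.4,-0.08,-0.08,0.16,91,0,0,0.5,-0.12,-0.12,0.16,91,0,0,0.6,-0.15,-0.15,0.16,91,0,0,0.644,-0.18,-0.18,0.16,91,0,0,0.644,-0.19,-0.19,0.16,91,0,0,0.644,-0.19,-0.19,0.16,91]'

```text
clock: 25.85
position: [0.2667, -0.4728, 0.2426]
ee_rot: [-1.521, -2.748, 0.003]
force: [-0.1, 0.2, 0.9]
width: 0.989
gripper_force: 0.0
```

Run:
```python
from h import *
a=optics.get_image('top');b=optics.get_image('side')
cv2.imwrite('pics/top8.png',a);cv2.imwrite('pics/side8.png',b)
z=lambda i,x,y:cv2.resize(i[y:y+60,x:x+80],None,fx=5,fy=5,interpolation=2)
cv2.imwrite('pics/g8.png',np.vstack([np.hstack([z(a,315,192),z(b,273,143)]),np.hstack([z(a,250,150),z(b,215,165)])]))
print(sensors.observe()['position'])
```

```text
[ 0.27079857 -0.46958354  0.24252935]
```

View pics/g8.png

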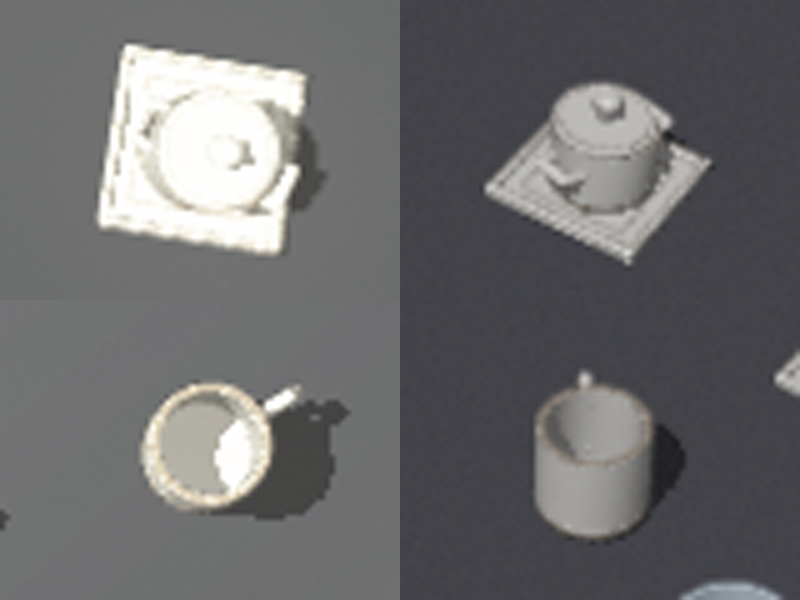

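The lid sits level and seated on the bowl. Cup: rim centre top crop (209,144), side (195,124); handle tip at top crop (298,90).

Run:
```python
from h import *
np.set_printoptions(precision=4,suppress=True)
t=np.array((250+209/5,150+144/5))-.4;s=np.array((215+195/5,165+124/5))-.4
print(tri(s,t),plane('top',t,.066)[:2],plane('side',s,.066)[:2])
c=plane('top',t,.066)[:2];h=plane('top',(250+297/5-.4,150+91/5-.4),.05)[:2];d=h-c;print(h,np.linalg.norm(d),np.degrees(np.arctan2(d[1],d[0])))
```

```text
(array([ 0.5794, -0.09  ,  0.0671]), np.float64(0.0008837129634736209)) [ 0.5791 -0.0903] [ 0.5803 -0.0908]
[ 0.6112 -0.1414] 0.060385726975655744 -57.84010242983417
```

arm_command --deltas '[0,0,0,0.3085,0.379,-0.05,91.8,0,0,0,0.3085,0.379,-0.05,91.8,0,0,0,0.3085,0.379,-0.05,91.8,0,0,0,0.3085,0.379,-0.05,91.8,0,0,0,0.3085,0.379,-0.05,91.8,0,0,0,0.3085,0.379,-0.05,91.8,0,0,0,0.3085,0.379,-0.05,91.8,0,0,0,0.3085,0.379,-0.05,91.8,0,0,0,0.3085,0.379,-0.05,91.8,0,0,0,0.3085,0.379,-0.05,91.8,0,0,0,0.3085,0.379,-0.05,91.8,0,0,0,0.3085,0.379,-0.05,91.8,0,0,0,0.3085,0.379,-0.05,91.8,0,0,0,0.3085,0.379,-0.05,91.8]'

```text
clock: 27.35
position: [0.5791, -0.0915, 0.1923]
ee_rot: [1.521, 2.748, -0.001]
force: [-0.2, 1.1, -0.6]
width: 0.999
gripper_force: 0.0
```

arm_command --deltas '[0,0,0,0,0.001,-0.03,91.8,0,0,0,0,0.001,-0.06,91.8,0,0,0,0,0.001,-0.09,91.8,0,0,0,0,0.001,-0.115,91.8,0,0,0,0,0.001,-0.135,91.8,0,0,0,0,0.001,-0.146,91.8,0,0,0,0,0.001,-0.15,91.8,0,0,0,0,0.001,-0.15,60,0,0,0,0,0.001,-0.15,60,0,0,0,0,0.001,-0.15,60,0,0,0,0,0.001,-0.15,60,0,0,0,0,0.001,-0.15,60,0,0,0,0,0.001,-0.15,60,0,0,0,0,0.001,-0.15,60]' --force 18

```text
clock: 28.75
position: [0.58, -0.0897, 0.043]
ee_rot: [1.519, 2.749, -0.0]
force: [-1.2, -0.6, 6.2]
width: 0.759
gripper_force: 18.0
```

arm_command --deltas '[0,0,0,0,0,0.005,60,0,0,0,0,0,0.015,60,0,0,0,0,0,0.035,60,0,0,0,0,0,0.06,60,0,0,0,0,0,0.09,60,0,0,0,0,0,0.115,60,0,0,0,0,0,0.13,60,0,0,0,0,0,0.13,60]'

```text
clock: 29.55
position: [0.5811, -0.0892, 0.175]
ee_rot: [1.517, 2.746, 0.003]
force: [0.5, 0.1, -1.2]
width: 0.763
gripper_force: 18.0
```

arm_command --deltas '[0,0,0,-0.004,0.015,0,60,0,0,0,-0.012,0.04,0,60,0,0,0,-0.022,0.075,0,60,0,0,0,-0.034,0.115,0,60,0,0,0,-0.045,0.155,0,60,0,0,0,-0.057,0.195,0,60,0,0,0,-0.068,0.235,0,60,0,0,0,-0.08,0.275,0,60,0,0,0,-0.092,0.315,0,60,0,0,0,-0.102,0.35,-0.01,60,0,0,0,-0.111,0.38,-0.03,60,0,0,0,-0.116,0.398,-0.055,60,0,0,0,-0.117,0.402,-0.08,60,0,0,0,-0.117,0.402,-0.1,60,0,0,0,-0.117,0.402,-0.11,60,0,0,0,-0.117,0.402,-0.11,60]'

```text
clock: 31.15
position: [0.4609, 0.312, 0.0602]
ee_rot: [-1.517, -2.749, 0.005]
force: [-1.2, -0.1, -1.5]
width: 0.763
gripper_force: 18.0
```

Run:
```python
from h import *
b=optics.get_image('side')
cv2.imwrite('pics/g9.png',cv2.resize(b[255:365,165:285],None,fx=5,fy=5,interpolation=2))
s=sensors.observe();print(s['position'],s['force'],s['width'])
```

```text
[0.46173972 0.31243131 0.06147059] [ 0.43898468 -0.25592961 -2.87580716] 0.7610589131817017
```

View pics/g9.png

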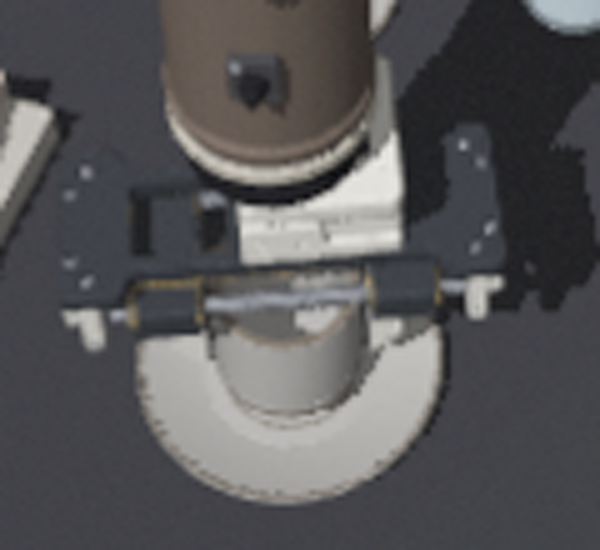

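The cup is centred over the saucer at crop (288,400), about 1.4 cm up. Lowering.

arm_command --deltas '[0,0,0,0,0,-0.004,60,0,0,0,0,0,-0.008,60,0,0,0,0,0,-0.01,60,0,0,0,0,0,-0.0115,60,0,0,0,0,0,-0.0125,60,0,0,0,0,0,-0.0135,60,0,0,0,0,0,-0.0135,60]'

```text
clock: 31.9
position: [0.4627, 0.3125, 0.0485]
ee_rot: [1.519, 2.75, 0.0]
force: [0.3, 0.3, -2.1]
width: 0.758
gripper_force: 18.0
```

arm_command --deltas '[0,0,0,0,0,-0.0005,60,0,0,0,0,0,-0.001,60,0,0,0,0,0,-0.0015,60,0,0,0,0,0,-0.0015,60]'

```text
clock: 32.3
position: [0.4627, 0.3127, 0.048]
ee_rot: [1.518, 2.75, 0.001]
force: [-2.1, -1.7, 9.6]
width: 0.762
gripper_force: 18.0
```

Contact. Releasing, going straight up, and moving clear.

arm_command --deltas '[0,0,0,0,0,0,70,0,0,0,0,0,0,80,0,0,0,0,0,0,84,0,0,0,0,0,0,84,0,0,0,0,0,0.01,84,0,0,0,0,0,0.03,84,0,0,0,0,0,0.06,84,0,0,0,0,0,0.1,84,0,0,0,0,0,0.14,84,0,0,0,0,0,0.19,84,0,0,0,-0.01,-0.05,0.22,84,0,0,0,-0.02,-0.1,0.22,84,0,0,0,-0.03,-0.15,0.22,84,0,0,0,-0.04,-0.2,0.22,84,0,0,0,-0.05,-0.25,0.22,84,0,0,0,-0.06,-0.3,0.22,84,0,0,0,-0.06,-0.35,0.22,84,0,0,0,-0.06,-0.4,0.22,84,0,0,0,-0.06,-0.45,0.22,84,0,0,0,-0.06,-0.47,0.22,84]'

```text
clock: 34.3
position: [0.4019, -0.1609, 0.2679]
ee_rot: [1.522, 2.747, -0.001]
force: [0.8, 0.1, -0.3]
width: 0.917
gripper_force: 0.0
```

Run:
```python
from h import *
a=optics.get_image('top');b=optics.get_image('side')
cv2.imwrite('pics/g10.png',np.hstack([cv2.resize(a[120:270,110:310],(400,300)),cv2.resize(b[130:380,180:380],(400,500))[:300]]) if 0 else np.vstack([cv2.resize(a[130:270,110:310],(800,560),interpolation=2)]))
cv2.imwrite('pics/g11.png',cv2.resize(b[140:365,170:350],None,fx=2.6,fy=2.6,interpolation=2))
```

```text
(no output)
```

View pics/g11.png

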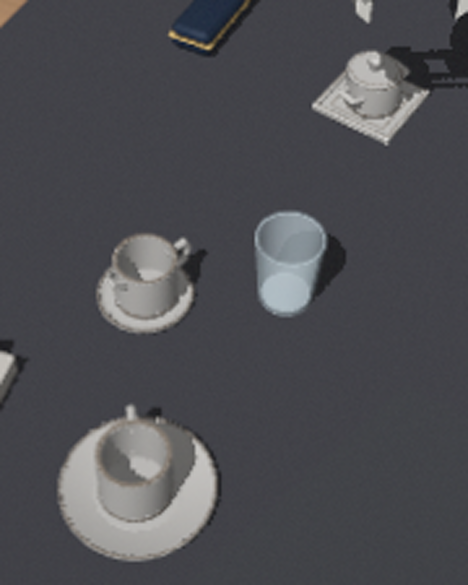

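The cup is centred on the saucer (135,470), the jug is on the round dish (146,280) and the lidded bowl is on the square dish (372,85). All are upright, the tumbler is untouched and the arm is clear.

```bash
python3 -c "
from cell import arm
print(arm.sign_off())"
```

```text
the job is handed in; nothing more can be done
None
```

The coffee set is laid out and handed in after about 34 s: cup on the saucer, milk jug on the round dish and lidded sugar bowl on the square dish, all upright and centred in the last picture; the sign-off returned no verdict.

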